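# Fit the grinding burr to the soil mill

## Task

Take the grinding burr by its orange grip out of the grey stand and fit it in the bench mill: set it in the bore, then turn it under light pressure (never more than about 15 newtons) until its cross key drops into the slots of the drive and the disc lies flat on the floor of the mill's bowl, and stays there when let go. Leave the burr in the mill and do not disturb the soil samples and glassware.

Things in the scene. Friction and masses are not known exactly. Their poses are not given: they have to be found in the camera images.
- burr_grip (a point): Centre of the orange grip bar on top of the loose grinding burr: 16 mm thick along its x, 34 mm wide along its y, 46 mm tall (23 mm above and below this point). z points up along the burr's axis. Underside of the steel disc is 28 mm below this point. At the start the burr stands upright and loose in the grey stand, the disc resting on its top.
- stand: Grey plastic stand that holds the burr at the start, fixed to the worktop: a round hollow cup, 68 mm across the foot, 56 mm at the top, 26 mm tall, bore 35 mm. Origin at the centre of its underside.
- bore_mouth (a point): Point on the mill's axis where the bore (diameter 32.8 mm) opens in the flat bowl floor, 66 mm above the worktop. z up. A round wall, inner diameter 84 mm, rises 10 mm above the floor. The burr is home when its disc lies on this floor: burr_grip is then 28 mm above this point.
- mill: White bench mill, fixed, housing 120 x 150 x 44 mm with a round metal head; origin on its axis at the worktop. Its dog gives way downward on a spring: 2.7 N at first touch, 0.4 N more per mm, 5 N when the disc meets the floor; let go, it lifts an unkeyed burr again. Over the slots it springs up round the key and the push vanishes. The drive turns stiffly (0.15 N m).
- burr: The whole burr, 0.12 kg, 70 mm tall; origin on its axis at the lower end of the key, axes as burr_grip. From below: key, a cross of two bars 24 mm long, 6 mm wide, 7 mm high, along x and y; round pilot 12 mm long, diameter 30 mm, its lower 4 mm tapered to 24 mm; steel disc, diameter 60 mm, 5 mm thick; orange grip.
- soil_glass: Glass with soil under a film lid, 49 mm diameter, 77 mm tall, bystander. Origin at the centre of its underside.
- soil_glass_b: Second such glass, 49 mm diameter, 76 mm tall, bystander. Origin at the centre of its underside.
- soil_dish: Flat dish with soil, 92 mm diameter, 15 mm tall, bystander. Origin at the centre of its underside.
- small_beaker: Glass beaker, 57 mm diameter, 68 mm tall, bystander. Origin at the centre of its underside.
- drive_top (a point): Point on the mill's axis, 13 mm below bore_mouth: top of the steel drive dog in the bore. Its cross of slots, 9 mm wide, 7.5 mm deep, takes the burr's key in four positions a quarter turn apart, with 0.12 rad play to each side. The slots' angle is NOT this point's: it is unknown and differs each time. With the key off the slots the burr stands 6 mm too high.
Things that resemble listed ones, but are neither listed nor needed, are in the scene too. Leave any brown look-alike of the burr alone. Of the things shaped like the stand, the grey one is meant.

How it is judged (in metres and radians):
On the way, in this order (a step that is already met when the one before it is completed fails the run):
1. the burr is lifted clear of its stand (z of burr_grip in the frame of stand above 0.085 m), for 0.1 s.
2. the burr's pilot is in the mill's bore (horizontal distance between burr_grip and bore_mouth below 0.004 m and z of burr_grip in the frame of bore_mouth below 0.036 m), for 0.1 s.
At the end, for the whole second after the job is handed in: The released burr rests in the mill with its key in the drive: its axis within 4 mm of the mill's, its disc within 2.5 mm of the bowl floor, upright within 0.06 rad, at rest (horizontal distance between burr_grip and bore_mouth below 0.004 m and z of burr_grip in the frame of bore_mouth between 0.0255 and 0.0305 m and angle between burr_grip's own z axis and vertical below 0.06 rad and linear speed of burr below 0.02 m/s); the robot touches nothing.
It fails at once if the burr is pressed on the mill with more than 35 N (contact force between burr and mill above 35 N).
It fails at once if a bystander (soil glass, dish or beaker) is moved more than 30 mm (distance of any of soil_glass, soil_glass_b, soil_dish, small_beaker from where it was at the start of the episode above 0.03 m).
It also fails if it takes over 54 s, if anything falls off the work surface, if the arm or the gripper's body presses on something with over 40 N, if the wrist force passes 120 N, or if a joint passes its speed limit or range.

## Robot

A 6-joint arm with a two-finger parallel gripper is mounted at the origin on a cart in front of the work surface, level with it; the furniture and walls round the work are solid. World frame = base frame: x ahead of the robot, y to its left, z up, the work surface at z = 0. Lengths are in mm, angles in degrees, forces in N, time in s.
With the tool pointing down it reaches from about 350 to 850 mm from the base axis. Payload 8.1 kg.
Tool frame: the origin (TCP) lies at the very end of the fingers, on their centre line; the grasp point (between the pads) lies 19 mm behind it (pinch_z is the z of the grasp point in the tool frame, in mm); z points along the fingers, y is the direction in which the jaws open and shut (so a half turn about z gives the same grasp; the last joint's range is limited). The gripper opens to 85 mm and grips with 20 to 120 N. Pads are 22 mm wide; open, the fingers measure 114 mm over their backs; the gripper's body (76 mm by 85 mm) begins 54 mm behind the grasp point. The pads swing forward as they close: fully open they stand 13 mm farther back than shut.
Start: joints at [-79.263, 7.471, 85.268, -0, 87.261, -4.893], TCP at [161.678, -577.811, 231.292] pointing down, gripper open.
Joint ranges: [-169.43, 169.43], [-51.17, 129.36], [1.28, 143.12], [-76.62, 256.62], [0, 156.53], [-152.29, 152.29]. Speed limits (degrees/s): [136.94, 136.94, 159.86, 180, 180, 180].

## Interface

Orientations are given as [roll, pitch, yaw] about the fixed x, y, z axes, in that order (R = Rz(yaw) Ry(pitch) Rx(roll)).
In Python, from bench import * gives the robot as it stands.
- The arm moves only by the shell command python3 -m creep 'ROWS' [FORCE]. ROWS is a JSON object of lists of equal length, an entry for each row: "translation": the shift along the tool's x, y, z in mm, a list of three; "rotation": the turn, a rotation vector about the tool's x, y, z in rad, a list of three; "claw": the finger opening in mm, from 0 to 85.4. In form: {"translation": [[dx, dy, dz], ...], "rotation": [[ax, ay, az], ...], "claw": [claw, ...]}. A call has 1 to 10 rows; each row shifts and turns the commanded pose from where the row before left it, along the tool's axes as they then stand; what a row does not reach is not made up. A row lasts 1/10 s, in which the tool goes at most 50 mm and 8.59 degrees, less where a joint would pass 70% of its speed; a pose out of reach is approached as far as the arm can. A call is refused whole if a number of a shift passes 50 or a number of a turn 0.15, either way. A call with a gripper value outside its range is refused whole. The fingers move at their own pace and stop on an object; FORCE is the grip in N (left out, the last holds). Time passes only in rows, so rows that do not move let the fingers close. It gives the time, the measured TCP pose, the force and the opening at its end, in the units of the state.
- sense(): the state, without advancing time (a new reading comes with each control period).
- snapshot(name): name is "scene" or "top" or "wrist"; returns a dict with "frame" (384x512x3 uint8, red, green, blue), "intrinsics" (3x3 intrinsics, pixels), "dist" ([k1, k2, p1, p2, k3] as OpenCV has them; the pictures are not rectified), "extrinsics" (4x4, takes a point from camera to world coordinates). Camera axes: x right, y up, looking along -z (the intrinsics and any distortion apply to the point x, -y, -z); pixel columns grow to the right and rows downward; lengths in mm; the calibration is good to about 2 mm. A picture is of the moment at which its call begins. There is no depth.
- hand_in(): hands the job in, once; it reports no verdict.
The state is a dict: "time": time; "joint_pos": joint angles; "qd": joint speeds; "joint_efforts": joint torques, N m; "tool_pos": TCP position; "tcp_rot": TCP orientation; "ft_force": force on the tool from outside, world axes, zero at the start; "wrist_torque": the same for the moment, N m; "finger_gap": finger opening in mm.
Only numpy, scipy, OpenCV 4.12 (cv2) and the standard library are available. Lean on these libraries where they do the work, as an engineer would, in place of code of your own. Each camera call takes 0.05 s, during which the arm holds its last target.

## Working session

There is one attempt and no reset: what is moved stays moved. The work goes in short steps, Python scripts to look and compute and a shell command to move; the robot and the scene stay as the last step left them, time stands still between calls to the robot, and variables do not carry over. Pictures are saved under pics/ and viewed, and the job is handed in when it is done.

```bash
ls; mkdir -p pics
cat > h.py <<'E'
from bench import *
import numpy as np, cv2
def save(cam,fn):
    s=snapshot(cam); cv2.imwrite('pics/'+fn,s['frame'][:,:,::-1]); np.savez('pics/'+fn+'.npz',**s); return s
def ray(s,u,v):
    K=np.array(s['intrinsics'],float);p=cv2.undistortPoints(np.array([[[u,v]]],float),K,np.array(s['dist'],float))[0,0]
    T=np.array(s['extrinsics']);d=T[:3,:3]@np.array([p[0],-p[1],-1]);return T[:3,3],d/np.linalg.norm(d)
def onplane(s,u,v,z):
    o,d=ray(s,u,v);return o+d*(z-o[2])/d[2]
def proj(s,P):
    T=np.array(s['extrinsics']);c=T[:3,:3].T@(np.array(P,float)-T[:3,3]);c=np.array([c[0],-c[1],-c[2]])
    return cv2.projectPoints(c.reshape(1,1,3),np.zeros(3),np.zeros(3),np.array(s['intrinsics'],float),np.array(s['dist'],float))[0].ravel()
E
python3 - <<'E'
from h import *
print(sense())
for c in ['scene','top','wrist']:
    s=save(c,c+'0.png'); print(c,np.round(s['extrinsics'],3).tolist(),s['dist'],np.round(s['intrinsics'],1).tolist())
E
```

```text
pics
{'time': 0.0, 'joint_pos': array([-7.92637575e+01,  7.51551473e+00,  8.53281338e+01, -2.51682478e-03,
        8.72610581e+01, -4.89311845e+00]), 'qd': array([-0.01048223,  0.04243935, -0.00492269,  0.02789515,  0.05500515,
       -0.10572401]), 'joint_efforts': array([ 1.69325140e-03, -5.69399786e+01, -5.00549161e+01, -1.52572943e-04,
        1.49375416e-02,  3.45330454e-05]), 'tool_pos': array([ 161.55274536, -577.28206228,  230.25116316]), 'tcp_rot': array([-1.79895461e+02, -6.42662259e-03,  1.56294776e+01]), 'ft_force': array([ 0.59273847, -0.01672342,  0.03798736]), 'wrist_torque': array([ 0.02408885, -0.01105918, -0.00322888]), 'finger_gap': 85.3163034115801}
scene [[0.626, 0.315, -0.714, -322.155], [-0.78, 0.271, -0.564, -727.04], [0.016, 0.909, 0.416, 559.072], [0.0, 0.0, 0.0, 1.0]] [0.01758999 0.         0.         0.         0.        ] [[396.6, 0.0, 259.3], [0.0, 396.6, 185.0], [0.0, 0.0, 1.0]]
top [[0.029, 0.988, -0.151, 330.798], [-1.0, 0.029, -0.003, -65.51], [0.001, 0.151, 0.988, 1173.797], [0.0, 0.0, 0.0, 1.0]] [-0.17423775  0.          0.          0.          0.        ] [[449.0, 0.0, 251.9], [0.0, 449.0, 194.1], [0.0, 0.0, 1.0]]
wrist [[0.268, 0.917, 0.296, 237.862], [-0.963, 0.256, 0.08, -557.333], [-0.002, -0.306, 0.952, 373.187], [0.0, 0.0, 0.0, 1.0]] [-0.08224462  0.          0.          0.          0.        ] [[306.1, 0.0, 262.6], [0.0, 306.1, 194.4], [0.0, 0.0, 1.0]]
```

View pics/scene0.png

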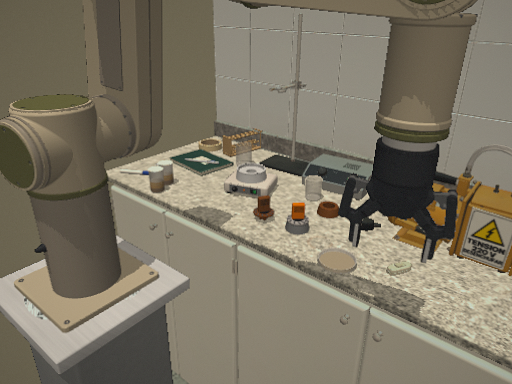

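View pics/top0.png

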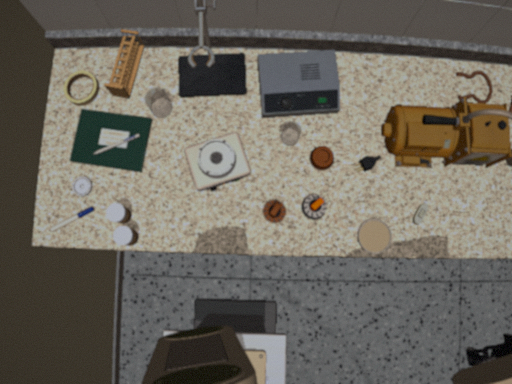

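View pics/wrist0.png

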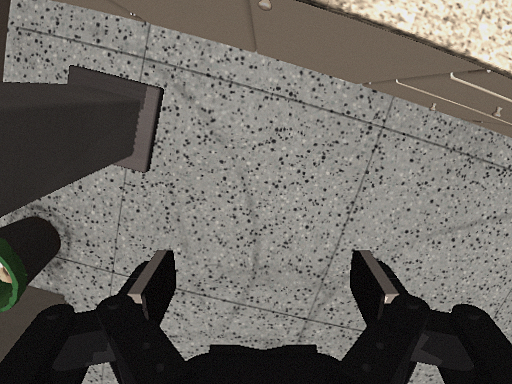

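Scene view: the orange-gripped burr is at (298,212) on the grey stand, the brown look-alike at (264,207), and a brown empty cup at (328,209). Top view: they are at (316,204), (274,210) and (321,157), with the mill at (217,158). The description picks the orange one on grey. I'll check it in a crop.

Run:
```python
import cv2,numpy as np
a=cv2.imread('pics/top0.png');b=cv2.imread('pics/scene0.png')
A=cv2.resize(a[180:235,255:345],(540,330),interpolation=2)
M=cv2.resize(a[125:200,175:260],None,fx=5,fy=5,interpolation=2)
B=cv2.resize(b[180:250,240:350],None,fx=5,fy=5,interpolation=2)
cv2.imwrite('pics/c1.png',A);cv2.imwrite('pics/c2.png',M);cv2.imwrite('pics/c3.png',B)
```

```text
(no output)
```

View pics/c1.png

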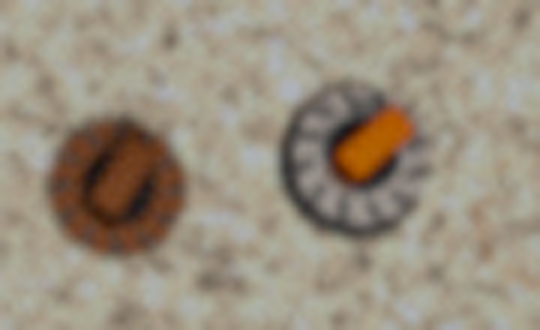

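View pics/c2.png

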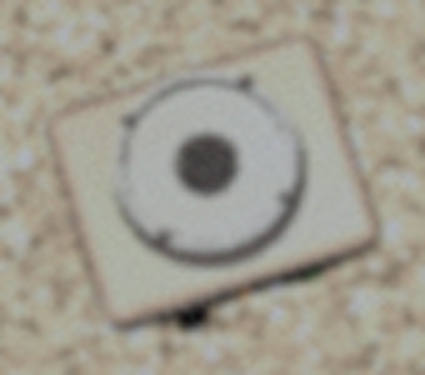

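View pics/c3.png

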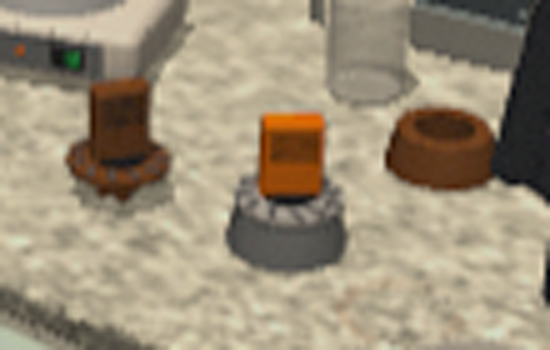

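Run:
```python
from h import *
t=np.load('pics/top0.png.npz');s=np.load('pics/scene0.png.npz')
def mask(im,x0,x1,y0,y1):
    h=cv2.cvtColor(im,cv2.COLOR_RGB2HSV);m=((h[...,0]>6)&(h[...,0]<22)&(h[...,1]>200)&(h[...,2]>110)).astype(np.uint8)
    z=np.zeros_like(m);z[y0:y1,x0:x1]=m[y0:y1,x0:x1];return z
m=mask(t['frame'],300,335,190,220);c=np.argwhere(m)[:,::-1]
print('top n',len(c),c.mean(0),cv2.minAreaRect(c.astype(np.float32)))
P=np.array([onplane(t,u,v,77)[:2] for u,v in c]);print('world rect z77',cv2.minAreaRect(P.astype(np.float32)))
w,V=np.linalg.eigh(np.cov(P.T));print('long axis deg',np.degrees(np.arctan2(V[1,1],V[0,1])),np.sqrt(w*12))
m2=mask(s['frame'],285,312,195,225);c2=np.argwhere(m2)[:,::-1];print('scene',c2.mean(0),len(c2))
print('scene centroid z54',onplane(s,*c2.mean(0),54))
# bore
g=cv2.cvtColor(t['frame'],cv2.COLOR_RGB2GRAY);r=g[140:180,200:235]
_,b=cv2.threshold(r,0,255,cv2.THRESH_BINARY_INV+cv2.THRESH_OTSU)
n,l,st,ce=cv2.connectedComponentsWithStats((r<110).astype(np.uint8))
for i in range(1,n): 
  if st[i,4]>30: print(st[i],ce[i]+[200,140],onplane(t,*(ce[i]+[200,140]),66))
```

```text
top n 73 [316.50684932 203.69863014] ((316.7500305175781, 203.25003051757812), (5.656853675842285, 12.020814895629883), 45.0)
world rect z77 ((480.734375, -223.0169677734375), (13.968904495239258, 30.278207778930664), 46.023658752441406)
long axis deg 132.37943847281335 [14.84538394 30.2901861 ]
scene [297.34814815 211.20740741] 135
scene centroid z54 [ 479.68868692 -225.2840336    54.        ]
[ 11  12  11  12 104] [216.  157.5] [591.72189789  31.6540186   66.        ]
[ 5 22 30 16 73] [222.12328767 172.46575342] [553.50079948  14.55610472  66.        ]
```

The crops confirm it: orange bar on a steel disc on the grey cup, against the all-brown look-alike. The grip is at about (480,-223.5) with its long axis at 132°, so tool yaw should be 132. The bore is at about (592,31.5).

```bash
python3 -m creep '{"translation":[[40,-25.5,0],[40,-25.5,0],[40,-25.5,0],[40,-25.5,0],[40,-25.5,0],[40,-25.5,0],[40,-25.5,0],[40,-25.5,0],[40,-25.5,0],[40,-25.5,0]],"rotation":[[0,0,0],[0,0,0],[0,0,0],[0,0,0],[0,0,0],[0,0,0],[0,0,0],[0,0,0],[0,0,0],[0,0,0]],"claw":[85,85,85,85,85,85,85,85,85,85]}'
python3 -m creep '{"translation":[[0,0,0],[0,0,0],[0,0,0],[0,0,0],[0,0,0],[0,0,0],[0,0,0],[0,0,0],[0,0,0],[0,0,0]],"rotation":[[0,0,-0.145],[0,0,-0.145],[0,0,-0.145],[0,0,-0.145],[0,0,-0.145],[0,0,-0.145],[0,0,-0.145],[0,0,-0.145],[0,0,-0.145],[0,0,-0.145]],"claw":[60,60,60,60,60,60,60,60,60,60]}'
python3 -m creep '{"translation":[[0,0,0],[0,0,0],[0,0,0],[0,0,0],[0,0,0],[0,0,0]],"rotation":[[0,0,-0.145],[0,0,-0.145],[0,0,-0.145],[0,0,-0.145],[0,0,0],[0,0,0]],"claw":[60,60,60,60,60,60]}'
python3 - <<'E'
from h import *
s=save('wrist','w1.png');print(sense()['tool_pos'],sense()['tcp_rot'],sense()['joint_pos'])
print(proj(s,[480,-223.5,77]))
E
```

```text
time: 1.15
tool_pos: [479.1, -222.7, 231.2]
tcp_rot: [180.0, -0.0, 15.6]
ft_force: [0.4, -1.2, 0.6]
finger_gap: 85.0
time: 2.15
tool_pos: [478.0, -224.3, 230.9]
tcp_rot: [-180.0, -0.0, 99.1]
ft_force: [-0.2, 0.2, 0.4]
finger_gap: 60.3
time: 2.75
tool_pos: [478.1, -224.4, 231.0]
tcp_rot: [-180.0, -0.0, 131.7]
ft_force: [-0.4, -0.1, -0.3]
finger_gap: 60.0
[ 478.07058386 -224.43561803  231.12578575] [-1.79993554e+02 -1.86308720e-02  1.31698888e+02] [-3.07111892e+01 -3.67246302e+00  9.66764257e+01 -5.14551408e-04
  8.70157450e+01 -7.24100514e+01]
[264.90423191 177.86595935]
```

View pics/w1.png

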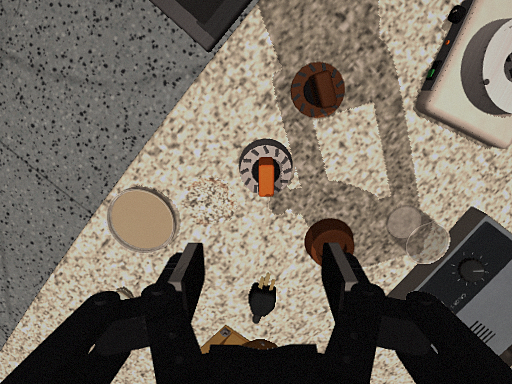

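The wrist picture shows the burr at (266,177) with its bar in line with the tool x axis, the look-alike at (317,90) and the mill at top right.

Run:
```python
from h import *
t=np.load('pics/w1.png.npz');im=t['frame']
h=cv2.cvtColor(im,cv2.COLOR_RGB2HSV);m=((h[...,0]>4)&(h[...,0]<22)&(h[...,1]>190)&(h[...,2]>90)).astype(np.uint8)
m[:150]=0;m[210:]=0;m[:,:245]=0;m[:,290:]=0
c=np.argwhere(m)[:,::-1];print(len(c),c.min(0),c.max(0))
# bright top face
for thr in (150,180,200):
    k=c[h[c[:,1],c[:,0],2]>thr]; 
    if len(k)>10:
        P=np.array([onplane(t,u,v,77)[:2] for u,v in k]);w,V=np.linalg.eigh(np.cov(P.T))
        print(thr,len(k),k.min(0),k.max(0),cv2.minAreaRect(P.astype(np.float32)),P.mean(0),np.degrees(np.arctan2(V[1,1],V[0,1])),np.sqrt(w*12))
cv2.imwrite('pics/w1c.png',cv2.resize(im[130:220,220:310,::-1],None,fx=6,fy=6,interpolation=0))
# disc: grey ring contour centre
```

```text
494 [259 159] [273 195]
150 438 [259 165] [273 195] ((482.4909973144531, -224.5547637939453), (14.168027877807617, 31.218042373657227), 41.429176330566406) [ 481.8022217  -224.17058226] 129.36567761340694 [14.70529289 30.75713926]
180 415 [259 165] [272 195] ((482.09765625, -224.9043731689453), (13.227986335754395, 31.172164916992188), 41.65085983276367) [ 481.6063575  -224.49958648] 130.54192558941926 [13.92643026 30.88536072]
200 12 [259 166] [271 188] ((474.74041748046875, -224.03358459472656), (10.701210021972656, 25.223222732543945), 15.907258987426758) [ 472.66361363 -222.12702336] 122.3434192858265 [11.14592392 25.65454341]
```

View pics/w1c.png

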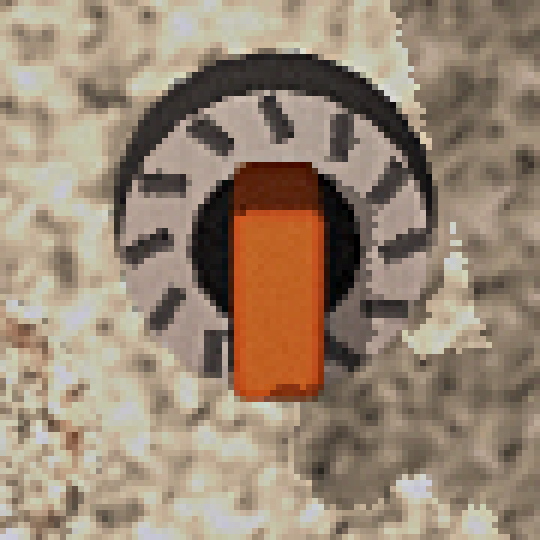

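```bash
python3 -m creep '{"translation":[[-2,2.8,20],[0,0,40],[0,0,40],[0,0,40],[0,0,25],[0,0,14],[0,0,8],[0,0,4],[0,0,0],[0,0,0]],"rotation":[[0,0,0],[0,0,0],[0,0,0],[0,0,0],[0,0,0],[0,0,0],[0,0,0],[0,0,0],[0,0,0],[0,0,0]],"claw":[50,50,50,50,50,50,50,50,50,50]}'
python3 -m creep '{"translation":[[0,0,0],[0,0,0],[0,0,0],[0,0,0],[0,0,0],[0,0,0],[0,0,0],[0,0,0]],"rotation":[[0,0,0],[0,0,0],[0,0,0],[0,0,0],[0,0,0],[0,0,0],[0,0,0],[0,0,0]],"claw":[10,10,10,10,10,10,10,10]}' 40
python3 - <<'E'
from h import *
s=save('wrist','w2.png')
E
```

```text
time: 3.8
tool_pos: [482.6, -224.7, 41.7]
tcp_rot: [180.0, 0.1, 131.9]
ft_force: [1.0, 0.2, 0.9]
finger_gap: 50.1
time: 4.6
tool_pos: [482.0, -224.4, 41.0]
tcp_rot: [180.0, 0.1, 131.9]
ft_force: [-1.1, -0.3, 6.2]
finger_gap: 15.3
```

View pics/w2.png

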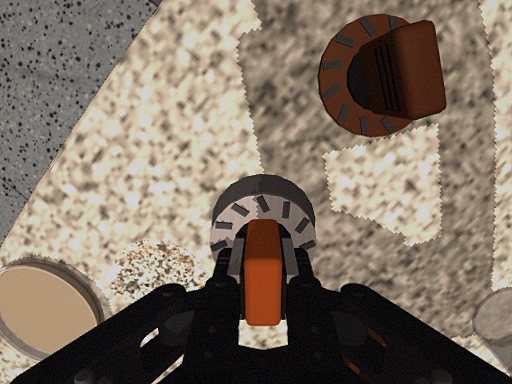

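The bar is gripped (gap 15.3). Next I lift, then go to the mill, stopping short for a closer look at the bore.

```bash
python3 -m creep '{"translation":[[0,0,-10],[0,0,-25],[0,0,-35],[0,0,-35],[0,0,-20],[0,0,-5],[0,0,0],[0,0,0]],"rotation":[[0,0,0],[0,0,0],[0,0,0],[0,0,0],[0,0,0],[0,0,0],[0,0,0],[0,0,0]],"claw":[10,10,10,10,10,10,10,10]}' 60
python3 -m creep '{"translation":[[2,20,0],[4,40,0],[4,40,0],[4,40,0],[4,40,0],[4,40,0],[2,25,0],[0,8,0],[0,0,0],[0,0,0]],"rotation":[[0,0,0],[0,0,0],[0,0,0],[0,0,0],[0,0,0],[0,0,0],[0,0,0],[0,0,0],[0,0,0],[0,0,0]],"claw":[10,10,10,10,10,10,10,10,10,10]}'
python3 - <<'E'
from h import *
s=save('wrist','w3.png');save('top','t3.png');print(sense()['tool_pos'],sense()['tcp_rot'],proj(s,[592,31.5,66]))
E
```

```text
time: 5.45
tool_pos: [480.7, -223.6, 168.6]
tcp_rot: [-180.0, -0.1, 131.9]
ft_force: [-0.1, 0.8, -1.4]
finger_gap: 15.1
time: 6.45
tool_pos: [652.7, -37.8, 168.9]
tcp_rot: [-179.9, -0.1, 131.9]
ft_force: [-0.3, -0.5, -2.0]
finger_gap: 15.1
[652.87306118 -38.32066372 169.78304295] [-1.79945710e+02 -3.33775632e-02  1.31866305e+02] [264.63391162  76.96669193]
```

View pics/w3.png

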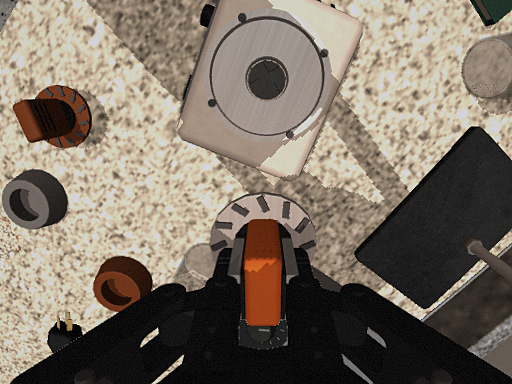

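The mill's bore is at (266,77), with the dark dog and its cross slots visible. I'll measure the axis and the slot angle.

Run:
```python
from h import *
t=np.load('pics/w3.png.npz');im=t['frame']
cv2.imwrite('pics/w3c.png',cv2.resize(im[45:110,230:305,::-1],None,fx=9,fy=9,interpolation=2))
g=cv2.cvtColor(im,cv2.COLOR_RGB2GRAY)
for thr in (80,95,110):
    m=np.zeros_like(g);m[45:110,230:305]=(g[45:110,230:305]<thr)
    n,l,st,ce=cv2.connectedComponentsWithStats(m)
    i=l[76,262] if l[76,262] else 1+st[1:,4].argmax()
    cs,_=cv2.findContours((l==i).astype(np.uint8),cv2.RETR_EXTERNAL,cv2.CHAIN_APPROX_NONE)
    c=max(cs,key=len)[:,0]
    P=np.array([onplane(t,u,v,66)[:2] for u,v in c]);print(thr,st[i],cv2.fitEllipse(P.astype(np.float32)),cv2.minEnclosingCircle(P.astype(np.float32)))
```

```text
80 [ 246   57   42   43 1296] ((593.720458984375, 32.295528411865234), (30.443429946899414, 30.775890350341797), 94.00955963134766) ((593.760498046875, 31.880151748657227), 16.140413284301758)
95 [ 245   56   44   44 1342] ((593.6679077148438, 32.25830078125), (30.62371826171875, 31.500810623168945), 98.89160919189453) ((593.8764038085938, 31.568302154541016), 16.385515213012695)
110 [ 245   56   44   44 1420] ((593.553466796875, 31.961505889892578), (31.181537628173828, 32.402950286865234), 121.69954681396484) ((593.7637329101562, 31.64564323425293), 16.50547981262207)
```

View pics/w3c.png

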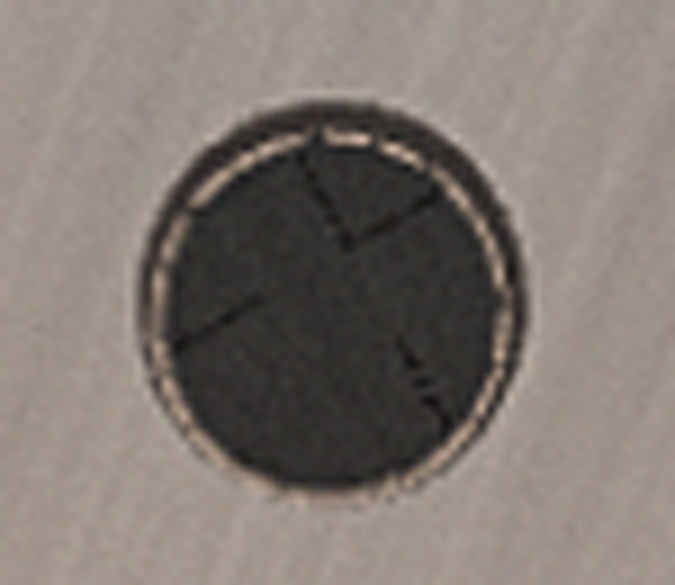

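Run:
```python
from h import *
t=np.load('pics/w3.png.npz');im=t['frame']
f=lambda x,y:onplane(t,230+x/9-.44,45+y/9-.44,53)
for a,b in [((300,150),(350,243)),((350,243),(440,195)),((172,350),(265,295)),((400,340),(455,430))]:
    d=f(*b)-f(*a);print(np.degrees(np.arctan2(d[1],d[0]))%90, f(*a)[:2],f(*b)[:2])
cv2.imwrite('pics/w3d.png',cv2.resize(im[180:350,190:340,::-1],None,fx=4,fy=3.5,interpolation=2))
g=cv2.cvtColor(im,cv2.COLOR_RGB2GRAY)
print(g[185:215,262])
tcp=np.array([652.8,-38.1,169.5]);T=np.radians(131.87);ex=np.array([np.cos(T),np.sin(T)]);ey=np.array([np.sin(T),-np.cos(T)])
for u,v in [(262,194)]:
    for z in (tcp[2]-9,):
        p=onplane(t,u,v,z)[:2]-tcp[:2];print('disc front edge tool xy',p@ex,p@ey)
# bar top face back/front edge
for u,v in [(262,219),(263,260),(263,325),(245,300),(282,300)]:
    p=onplane(t,u,v,tcp[2]+37)[:2]-tcp[:2];print(u,v,p@ex,p@ey)
```

```text
71.39501630878576 [582.48468069  40.09876784] [590.99761857  37.23302336]
69.03192010113834 [590.99761857  37.23302336] [594.18279172  45.54452027]
71.26147533009403 [585.26282069  19.87165537] [588.33109204  28.91644235]
74.7715092936819 [599.85478219  34.09040513] [608.76542594  31.66467821]
[136 138 128 106  88  90  96  54  68  98  50  36  71  72  74  70  70  71
  73  74  69  69  67  74  72 102  99 186 174 169]
disc front edge tool xy 29.11819473238033 -0.4317377380004074
262 219 33.984069942628054 -0.21926376950735887
263 260 16.756638224920383 0.15693793507172346
263 325 -14.791090225251022 0.16753309926725335
245 300 -1.9612063445924692 -7.229186768388472
282 300 -1.93629869130728 7.963757862208955
```

View pics/w3d.png

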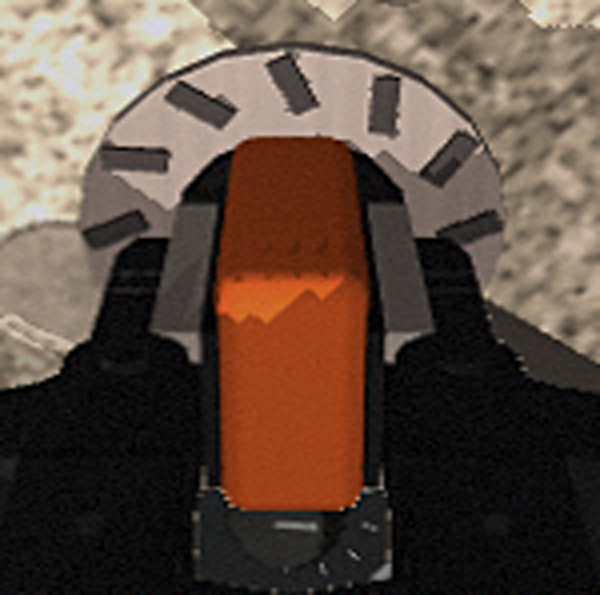

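The slots lie at about 71.5° (mod 90), the key is at 41.9°, and the axis is at (593.5,31.9). I go over the bore, turn +29.6°, and come down to just above it.

```bash
python3 -m creep '{"translation":[[15,0.5,0],[30,1,0],[30,1,0],[12,0,0],[4.8,0,0],[0,0,0],[0,0,0],[0,0,0],[0,0,0],[0,0,0]],"rotation":[[0,0,0],[0,0,0],[0,0,0],[0,0,-0.1],[0,0,-0.14],[0,0,-0.14],[0,0,-0.1],[0,0,-0.038],[0,0,0],[0,0,0]],"claw":[10,10,10,10,10,10,10,10,10,10]}'
python3 -m creep '{"translation":[[0,0,15],[0,0,20],[0,0,15],[0,0,9],[0,0,3],[0,0,0],[0,0,0]],"rotation":[[0,0,0],[0,0,0],[0,0,0],[0,0,0],[0,0,0],[0,0,0],[0,0,0]],"claw":[10,10,10,10,10,10,10]}'
python3 - <<'E'
from h import *
s=save('wrist','w4.png');save('scene','s4.png');q=sense();print(q['tool_pos'],q['tcp_rot'],q['ft_force'],q['joint_pos'])
E
```

```text
time: 7.55
tool_pos: [593.7, 31.7, 170.5]
tcp_rot: [-180.0, 0.0, 161.5]
ft_force: [0.4, -0.3, -1.3]
finger_gap: 15.2
time: 8.25
tool_pos: [594.5, 32.5, 109.1]
tcp_rot: [180.0, 0.1, 161.6]
ft_force: [-1.0, -0.9, -1.0]
finger_gap: 15.3
[594.67443791  32.45819974 109.37968026] [1.79970890e+02 9.61684083e-02 1.61617205e+02] [ 0.10826746  0.20401629 -1.62177192] [-1.80788035e+00  1.17436331e+01  9.35398535e+01  4.83537711e-04
  7.46160370e+01 -7.34252373e+01]
```

View pics/w4.png

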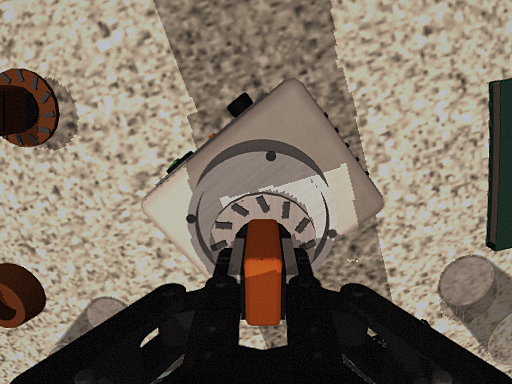

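The wrist picture shows the burr over the bowl, concentric by eye. I come down gently while watching the force.

```bash
python3 -m creep '{"translation":[[0.7,-0.7,4],[0,0,5],[0,0,4],[0,0,2],[0,0,2],[0,0,0],[0,0,0]],"rotation":[[0,0,0],[0,0,0],[0,0,0],[0,0,0],[0,0,0],[0,0,0],[0,0,0]],"claw":[10,10,10,10,10,10,10]}'
```

```text
time: 9.05
tool_pos: [593.1, 32.0, 91.3]
tcp_rot: [180.0, -0.0, 161.6]
ft_force: [0.5, 0.3, -0.9]
finger_gap: 15.7
```

```bash
python3 -m creep '{"translation":[[0,0,1],[0,0,1],[0,0,1],[0,0,1],[0,0,0]],"rotation":[[0,0,0],[0,0,0],[0,0,0],[0,0,0],[0,0,0]],"claw":[10,10,10,10,10]}'
```

```text
time: 9.55
tool_pos: [592.9, 32.1, 87.0]
tcp_rot: [-180.0, -0.0, 161.6]
ft_force: [0.9, 0.9, -0.7]
finger_gap: 15.1
```

The pilot is in the bore with no side load. I keep going down in small steps.

```bash
python3 -m creep '{"translation":[[0,0,1],[0,0,1],[0,0,0]],"rotation":[[0,0,0],[0,0,0],[0,0,0]],"claw":[10,10,10]}'
python3 -m creep '{"translation":[[0,0,1],[0,0,1],[0,0,0]],"rotation":[[0,0,0],[0,0,0],[0,0,0]],"claw":[10,10,10]}'
```

```text
time: 9.85
tool_pos: [592.9, 32.1, 85.1]
tcp_rot: [-180.0, -0.0, 161.6]
ft_force: [0.6, -0.4, -1.1]
finger_gap: 15.5
time: 10.15
tool_pos: [592.9, 32.0, 83.1]
tcp_rot: [-180.0, -0.0, 161.6]
ft_force: [-0.5, -0.7, -1.9]
finger_gap: 15.0
```

```bash
python3 -m creep '{"translation":[[0,0,0.7],[0,0,0.7],[0,0,0]],"rotation":[[0,0,0],[0,0,0],[0,0,0]],"claw":[10,10,10]}'
python3 -m creep '{"translation":[[0,0,0.6],[0,0,0.5],[0,0,0]],"rotation":[[0,0,0],[0,0,0],[0,0,0]],"claw":[10,10,10]}'
```

```text
time: 10.45
tool_pos: [592.9, 32.0, 81.8]
tcp_rot: [-180.0, -0.0, 161.6]
ft_force: [0.7, -0.5, -0.9]
finger_gap: 15.1
time: 10.75
tool_pos: [593.1, 32.1, 81.2]
tcp_rot: [180.0, 0.0, 161.6]
ft_force: [-2.4, 0.5, 3.9]
finger_gap: 15.0
```

Contact begins only at 81.2, which matches the floor height (about 81) and not the dog's top (about 87). I check with a small turn, release, and look.

```bash
python3 -m creep '{"translation":[[0,0,0],[0,0,0],[0,0,0],[0,0,0]],"rotation":[[0,0,-0.07],[0,0,-0.07],[0,0,-0.07],[0,0,0]],"claw":[10,10,10,10]}'
python3 -c "
from h import *
print(sense()['wrist_torque'],sense()['ft_force'])"
python3 -m creep '{"translation":[[0,0,0],[0,0,0],[0,0,0],[0,0,0]],"rotation":[[0,0,0.07],[0,0,0.05],[0,0,0],[0,0,0]],"claw":[10,10,10,10]}'
python3 -c "
from h import *
print(sense()['wrist_torque'],sense()['ft_force'])"
python3 -m creep '{"translation":[[0,0,0],[0,0,0],[0,0,0],[0,0,0],[0,0,0],[0,0,0]],"rotation":[[0,0,0],[0,0,0],[0,0,0],[0,0,0],[0,0,0],[0,0,0]],"claw":[20,30,40,40,40,40]}'
python3 -m creep '{"translation":[[0,0,-8],[0,0,-15],[0,0,-25],[0,0,-40],[0,0,-40],[0,0,-20],[0,0,0],[0,0,0]],"rotation":[[0,0,0],[0,0,0],[0,0,0],[0,0,0],[0,0,0],[0,0,0],[0,0,0],[0,0,0]],"claw":[40,40,40,40,40,40,40,40]}'
python3 -c "
from h import *
save('wrist','w5.png');save('scene','s5.png');save('top','t5.png')
im=cv2.imread('pics/w5.png');cv2.imwrite('pics/w5c.png',cv2.resize(im[90:250,180:340],None,fx=3.7,fy=3.7,interpolation=2))
im=cv2.imread('pics/s5.png');cv2.imwrite('pics/s5c.png',cv2.resize(im[140:210,205:305],None,fx=7,fy=7,interpolation=2))"
```

```text
time: 11.15
tool_pos: [593.2, 32.1, 81.2]
tcp_rot: [180.0, 0.0, 173.7]
ft_force: [-2.5, 1.7, 5.1]
finger_gap: 15.2
[ 0.11991927  0.49946102 -0.04174348] [-2.52991341  1.71465098  5.13970045]
time: 11.55
tool_pos: [593.6, 31.9, 81.2]
tcp_rot: [180.0, 0.1, 166.8]
ft_force: [0.3, -0.4, 3.6]
finger_gap: 15.2
[-0.1020625  -0.12347087 -0.01118815] [ 0.30725109 -0.39094547  3.64089338]
time: 12.15
tool_pos: [593.0, 32.1, 80.7]
tcp_rot: [-180.0, -0.0, 166.8]
ft_force: [0.1, 0.2, -0.5]
finger_gap: 40.5
time: 12.95
tool_pos: [593.5, 32.0, 230.3]
tcp_rot: [180.0, 0.1, 166.8]
ft_force: [-0.2, 0.3, -0.3]
finger_gap: 40.1
```

View pics/w5c.png

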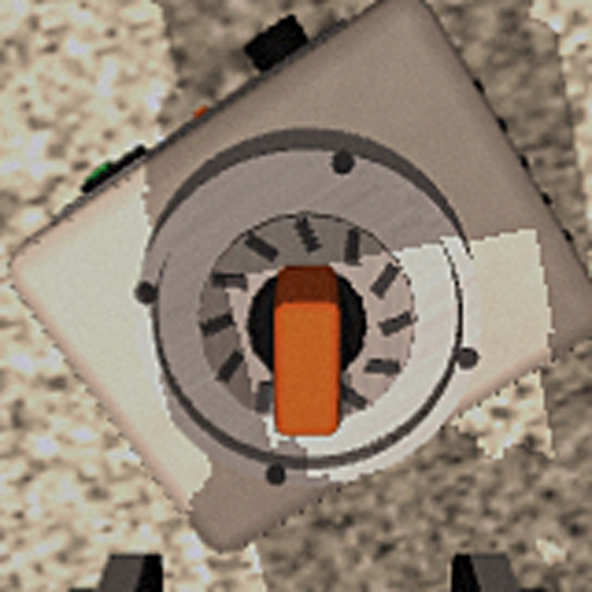

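View pics/s5c.png

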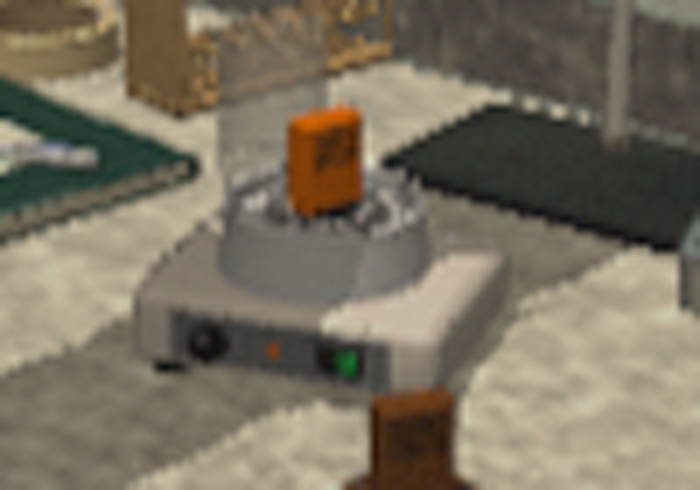

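The wrist picture shows the burr upright and concentric in the bowl. The torque from the turn was too small to prove anything, so I check its height in the scene view. The initial stand pose, where the height is known, gives the calibration.

Run:
```python
from h import *
def msk(im,x0,x1,y0,y1):
    h=cv2.cvtColor(im,cv2.COLOR_RGB2HSV);m=((h[...,0]>3)&(h[...,0]<22)&(h[...,1]>180)&(h[...,2]>80)).astype(np.uint8)
    z=np.zeros_like(m);z[y0:y1,x0:x1]=m[y0:y1,x0:x1];return np.argwhere(z)[:,::-1]
def box(s,c,yaw,zc):
    T=np.radians(yaw);a=np.array([np.cos(T),np.sin(T)]);b=np.array([-a[1],a[0]])
    P=[proj(s,[*(np.array(c)+i*17*a+j*8*b),zc+k*23]) for i in(-1,1) for j in(-1,1) for k in(-1,1)]
    h=cv2.convexHull(np.array(P,np.float32));M=cv2.moments(h);return [round(M['m10']/M['m00'],1),round(M['m01']/M['m00'],1)],np.round(np.array(P).min(0),1),np.round(np.array(P).max(0),1)
for cam,r0,r1 in(('scene',(285,312,195,225),(240,262,148,175)),('top',(300,335,190,220),(195,240,135,180))):
    s0=np.load(f'pics/{cam}0.png.npz');s5=np.load(f'pics/{cam[0]}5.png.npz')
    for s,r,c,y,zs in((s0,r0,(482,-224.4),131.9,(54,)),(s5,r1,(593.4,32),166.8,(94,100))):
        p=msk(s['frame'],*r);print(cam,len(p),p.mean(0),p.min(0),p.max(0))
        for z in zs: print('  pred',z,box(s,c,y,z))
# wrist ray of bar top front edge corners & bar top centre, with tool xy known
t=np.load('pics/w5.png.npz');p=msk(t['frame'],235,290,150,215);v=cv2.cvtColor(t['frame'],cv2.COLOR_RGB2HSV)[p[:,1],p[:,0],2]
k=p[v>150];print(k.min(0),k.max(0))
for z in(117,123):
    Q=np.array([onplane(t,u,w,z)[:2] for u,w in k]);print(z,cv2.minAreaRect(Q.astype(np.float32)))
b=np.load('pics/w1.png.npz')
for n in 'scene','top':
    d=cv2.absdiff(np.load(f'pics/{n}0.png.npz')['frame'],np.load(f'pics/{n[0]}5.png.npz')['frame'])
```

```text
scene 193 [297.59585492 210.47668394] [292 203] [304 218]
  pred 54 ([297.6, 210.8], array([290.5, 201.8]), array([304.8, 219.8]))
scene 123 [250.44715447 162.70731707] [246 156] [255 170]
  pred 94 ([251.0, 162.7], array([245.2, 154.2]), array([256.8, 171.3]))
  pred 100 ([251.0, 160.9], array([245.2, 152.4]), array([256.8, 169.5]))
top 88 [316.22727273 203.95454545] [311 198] [322 209]
  pred 54 ([316.1, 203.8], array([307.8, 195.9]), array([324.5, 211.7]))<stdin>:12: RuntimeWarning: Mean of empty slice.
  ret = um.true_divide(
Traceback (most recent call last):
ValueError: zero-size array to reduction operation minimum which has no identity
```

View pics/t5.png

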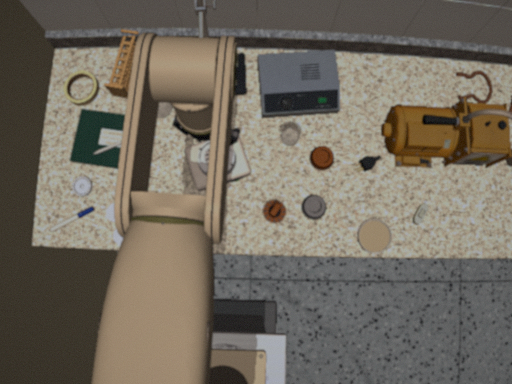

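The scene view puts the bar centroid at row 162.7. The prediction is 162.7 for home and 160.9 for 6 mm high, and the calibration residual at the stand is 0.3 px. So the burr is home after release, and I hand in.

```bash
python3 -c "
from bench import *
print(sense()['time'],sense()['ft_force']);print(hand_in())"
```

```text
13.1 [-0.12267381  0.50033756 -1.20163209]
the job is handed in; nothing more can be done
None
```

The burr is in the bench mill and, by my checks, home: key in the drive, disc on the bowl floor. I handed the job in at about 13 s; no verdict is reported.

I lifted the burr by its orange grip out of the grey stand. A wrist picture showed the drive's slots, so I turned the burr about 30° to match them before lowering it. It went in with almost no push. I then turned it slightly in the mill, let go, and backed off 150 mm.

**Height:** Contact came only at TCP 81.2 mm, as expected for the floor (about 81); resting on the dog would have been about 87. After release, the scene image put the grip at the home height to about 0.1 px; 6 mm too high would have been 1.8 px off.

**Centring and force:** The wrist image shows the burr upright and concentric in the bowl. The vertical force stayed around 5 N whenever I read it.

**Checks that did not settle anything:**
- The turn to feel the drive's resistance was inconclusive. It read about 0.04 N m, against the 0.15 N m I expected.
- The final overhead picture could not measure the burr, because the arm hid it.
- My wrist-image height check did not run: the script stopped on the overhead view first.

The arm did not go near the soil samples or glassware. The dish and beaker look unmoved in the last overhead picture, but the arm hid the two soil glasses there.

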